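# Point out how a pine cone ripens

## Task

Show the class how a pine cone ripens: with the fingertips, lightly touch the three mounted cones one at a time in order of age - first the tiny first-year conelet, then the slim closed second-year cone, last the wide open ripe cone - and finish with the fingertips still resting lightly on the ripe cone (the program ends in that touch, and the arm stays there). They are brittle dried specimens on springy twigs, so only touch them: do not press hard, grip, lift, shift or tip them, and leave the mounted needle twig and the other things on the bench alone.

Things in the scene. Friction and masses are not known exactly. Their poses are not given: they have to be found in the camera images.
- conelet: First-year conelet: tiny upright egg-shaped cone, 22 mm across, 30 mm tall, at the end of its mount's twig. Origin on its axis at its thickest point; z up, x away from the mount's stub. Its highest point is 18 mm above the origin, about 148 mm above the bench. The springy twig gives about 0.25 N per mm, yields down up to about 30 mm and springs back; more than 12 N breaks it.
- closed_cone: Second-year cone: slim, closed, flat scales, lying level at the end of its mount's twig, 46 mm across, 85 mm long. Origin on its axis at its thickest point; x level to its tip (52 mm away; stalk end 33 mm back), z up. Highest point 23 mm above the origin, about 135 mm above the bench. Springy twig: 0.25 N per mm, yields down up to about 30 mm; more than 12 N breaks it.
- ripe_cone: Ripe cone: wide open, spread woody scales, lying level at the end of its mount's twig, 80 mm across, 85 mm long. Origin on its axis at its widest point; x level to its tip (55 mm away; stalk end 30 mm back), z up. Highest point 40 mm above the origin, about 150 mm above the bench. Springy twig: 0.25 N per mm, yields down up to about 30 mm; more than 12 N breaks it.
- conelet_mount: Mount of the conelet: loose 0.5 kg pale wooden base 130 x 80 x 25 mm (x, y, z), with a 13 mm thick upright stub of branch 50 mm from its centre on the -x side, 107 mm high, with thin needles; the twig runs level from the stub's top over the base to +x. Origin at the centre of the underside. The four mounts are alike and stand at four places in a changing order.
- closed_mount: Mount of the closed cone, the same make of base and stub; origin at the centre of the underside.
- ripe_mount: Mount of the ripe cone, the same make of base and stub; origin at the centre of the underside.
- needle_mount: A fourth mount of the same make whose twig carries only needles and no cone, highest point about 130 mm; origin at the centre of the underside. Not to be disturbed.
- loose_cone: A large open pine cone standing loose on the bench with its tip up, not on a mount, 84 mm across and 94 mm high; origin at the centre of its underside. Not to be disturbed.
- seed_dish: Flat round glass dish with winged seeds, 60 mm across, 14 mm high; origin at the centre of its underside. Not to be disturbed.
- seed_jar: Amber glass jar with a cork, 60 mm across, 85 mm high; origin at the centre of its underside. Not to be disturbed.
- lens: Hand lens lying flat, 68 mm ring with a wooden handle along its x to 135 mm from the ring's centre, 10 mm high; origin under the ring's centre. Not to be disturbed.
- forceps: Steel forceps lying flat along their x, 120 mm long, 7 mm high; origin under the middle. Not to be disturbed.
- pencil: Pencil lying along its x, 200 mm long, 8 mm thick; origin under the middle. Not to be disturbed.
Not all that is in view belongs to the job. Leave any red look-alike of the ripe_mount alone.

How it is judged:
By the outcome, as a careful person would: the job done as asked, in the order asked, and still so for the second after the job is handed in, while the arm keeps its last pose, push and grip.
It also fails if it takes over 53 s, if anything falls off the work surface, if the arm or the gripper's body presses on something with over 40 N, if the wrist force passes 120 N, or if a joint passes its speed limit or range.

## Robot

A 6-joint arm with a two-finger parallel gripper is mounted at the origin on the work surface. World frame = base frame: x ahead of the robot, y to its left, z up, the work surface at z = 0. Lengths are in m, angles in rad, forces in N, time in s.
With the tool pointing down it reaches from about 0.3 to 0.75 m from the base axis. Payload 8.5 kg.
Tool frame: the origin (TCP) lies at the very end of the fingers, on their centre line; the grasp point (between the pads) lies manip.pinch_z behind it (manip.pinch_z is the distance from the TCP to the grasp point, in m); z points along the fingers, y is the direction in which the jaws open and shut (so a half turn about z gives the same grasp; the last joint's range is limited). The gripper opens to 88 mm and grips with 3 to 60 N. Pads are 18 mm wide; open, the fingers measure 123 mm over their backs; the gripper's body (75 mm by 187 mm) begins 45 mm behind the grasp point.
Start: joints at [-0.215, 0.381, 1.297, -0, 1.464, -0.215], TCP at [0.55, 0, 0.239] pointing down, gripper open.
Joint ranges: [-3.11, 3.11], [-0.89, 2.33], [0.22, 2.48], [-1.42, 4.56], [0.17, 2.85], [-2.88, 2.88]. Speed limits (rad/s): [2.39, 2.39, 3.14, 3.14, 3.14, 3.14].

## Interface

Orientations are given as a unit quaternion [x, y, z, w].
In Python, from workcell import manip, optics gives the robot as it stands. The module is installed in compiled form; this text tells all that it offers.
- The arm moves only by the tool drive_tool, never from a script. Its argument "targets" is a list of rows, each an object of numbers: "hand": the finger opening in mm, from 0 to 88.1; "dx", "dy", "dz": the shift along the tool's x, y, z in mm; "turn": the turn about the tool's z in rad. In form: [{"hand": .., "dx": .., "dy": .., "dz": .., "turn": ..}, ...]. A call has 1 to 8 rows; each row is the pose to reach, as a shift and turn from the pose commanded when the call began, along the tool's axes at that moment; what a row does not reach only later rows make up. A row lasts 1/8 s, in which the tool goes at most 62.5 mm and 10.7 degrees, less where a joint would pass 70% of its speed; a pose out of reach is approached as far as the arm can. A call with a gripper value outside its range is refused whole. The fingers move at their own pace and stop on an object; "force" is the grip in N (left out, the last holds). Time passes only in rows, so rows that repeat a pose let the fingers close. It gives the time, the measured TCP pose, the force and the opening at its end, in the units of the state.
- manip.get_obs(): the state, without advancing time (a new reading comes with each control period).
- optics.camera(name): name is "scene" or "side" or "wrist"; returns a dict with "pixels" (480x640x3 uint8, red, green, blue), "fov_y" (degrees; the focal length in pixels is half the picture's height over the tangent of half this angle, whatever the lens; pixels are square), "cx", "cy" (the principal point, pixels), "extrinsics" (4x4, takes a point from world to camera coordinates). Camera axes: x right, y down, z forward; pixel columns grow to the right and rows downward; lengths in m; the calibration is good to about 2 mm. A picture is of the moment at which its call begins. There is no depth.
- manip.sign_off(): hands the job in, once; it reports no verdict.
The state is a dict: "clock": time; "joint_positions": joint angles; "joint_vel": joint speeds; "tau": joint torques, N m; "position": TCP position; "orientation": TCP orientation; "ft_force": force on the tool from outside, world axes, zero at the start; "wrist_torque": the same for the moment, N m; "finger_gap": finger opening in m.
Only numpy, scipy, OpenCV 4.12 (cv2) and the standard library are available. Lean on these libraries where they do the work, as an engineer would, in place of code of your own. Each camera call takes 0.05 s, during which the arm holds its last target. There are 200 camera calls.

## Working session

There is one attempt and no reset: what is moved stays moved. The work goes in short steps, Python scripts to look and compute and a tool call to move; the robot and the scene stay as the last step left them, time stands still between calls to the robot, and variables do not carry over. Pictures are saved under pics/ and viewed, about 8 in all and at most 12, crops included, and the job is handed in when it is done.

Besides the shell and the picture viewer there is one more tool, called after "Request:" by a JSON object that holds its "fn" and its "kwargs", one argument or row to a line. drive_tool: Moves the arm, as the interface text tells. Its arguments: {"type":"object","properties":{"targets":{"type":"array","items":{"type":"object","properties":{"hand":{"type":"number"},"dx":{"type":"number"},"dy":{"type":"number"},"dz":{"type":"number"},"turn":{"type":"number"}}}},"force":{"type":"number"}},"required":["targets"]}

```bash
mkdir -p pics; cat > h.py <<'E'
import numpy as np, cv2, json, pickle
from workcell import manip, optics
def shot(n,tag):
    c=optics.camera(n); pickle.dump(c,open(f'pics/{tag}.pkl','wb'))
    cv2.imwrite(f'pics/{tag}.png',c['pixels'][:,:,::-1]); return c
def load(tag): return pickle.load(open(f'pics/{tag}.pkl','rb'))
def ray(c,u,v):
    f=240/np.tan(np.radians(c['fov_y'])/2); E=np.array(c['extrinsics'])
    R,t=E[:3,:3],E[:3,3]; d=R.T@np.array([(u-c['cx'])/f,(v-c['cy'])/f,1]); return -R.T@t,d/np.linalg.norm(d)
def atz(c,u,v,z):
    o,d=ray(c,u,v); return o+d*(z-o[2])/d[2]
def proj(c,p):
    f=240/np.tan(np.radians(c['fov_y'])/2); q=np.array(c['extrinsics'])@np.r_[p,1]; return np.array([c['cx']+f*q[0]/q[2],c['cy']+f*q[1]/q[2]])
def tri(*l):
    A=0;b=0
    for c,u,v in l:
        o,d=ray(c,u,v);P=np.eye(3)-np.outer(d,d);A=A+P;b=b+P@o
    return np.linalg.solve(A,b)
E
python3 - <<'E'
from h import *
for n in('scene','side','wrist'):
    c=shot(n,n+'0');o,d=ray(c,320,240);print(n,o.round(3),d.round(3),c['fov_y'],c['cx'],c['cy'])
s=manip.get_obs();print(s['position'],s['orientation'],s['clock'],s['ft_force'],s['finger_gap'],manip.pinch_z)
E
```

```text
scene [1.254 0.172 0.971] [-0.61  -0.24  -0.755] 52.295622061192404 315.3951265210011 238.49867176611073
side [ 0.313 -0.735  0.767] [ 0.242  0.661 -0.71 ] 53.17488596947094 323.3444845066814 238.56993179690923
wrist [0.551 0.083 0.384] [-0.003 -0.325 -0.946] 58.562869573847095 320.5208103918577 235.7034414393411
[5.49788098e-01 5.66997861e-05 2.38300065e-01] [ 7.07092889e-01  7.07120461e-01 -2.86797538e-04 -4.67112085e-04] 0.15 [-0.21047437 -0.62813922  0.77760628] 0.08841283501851761 0.0187
```

View pics/scene0.png

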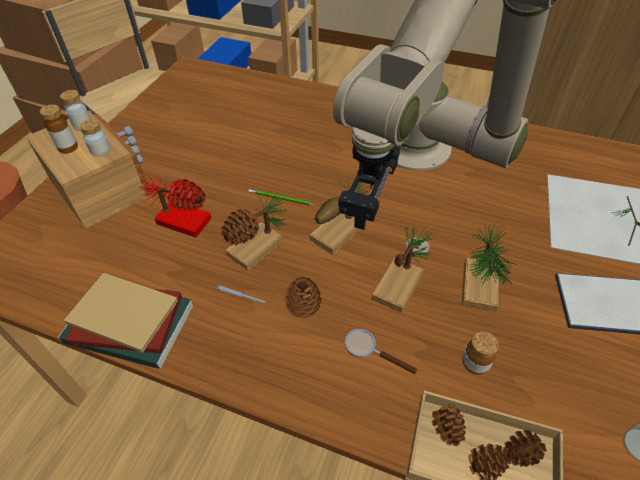

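View pics/side0.png

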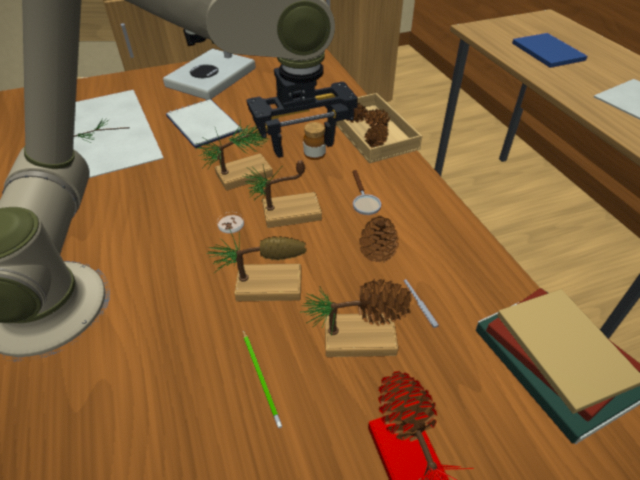

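The scene view shows these candidates:
- Conelet: (403,262), side (300,168).
- Closed cone: (328,210), side (283,247).
- Ripe cone, brown and mounted: (240,227), side (385,300).
- Look-alikes: red mounted cone (187,195), loose cone (303,297), tray cones (450,425), and the bare needle mount (490,255).

I choose the three brown mounted ones and check them in a close crop.

```bash
python3 - <<'E'
from h import *
a=cv2.imread('pics/scene0.png')[170:310,210:450]; b=cv2.imread('pics/side0.png')[140:360,205:425]
a=cv2.resize(a,None,fx=3.3,fy=3.3,interpolation=2)[:, :790]
cv2.imwrite('pics/ca.png',a); cv2.imwrite('pics/cb.png',cv2.resize(b,None,fx=2.7,fy=2.7,interpolation=2))
E
```

```text
(no output)
```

View pics/ca.png

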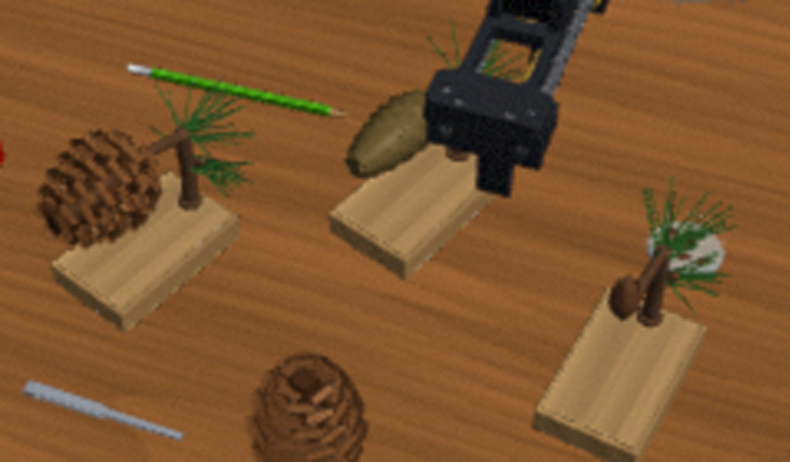

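View pics/cb.png

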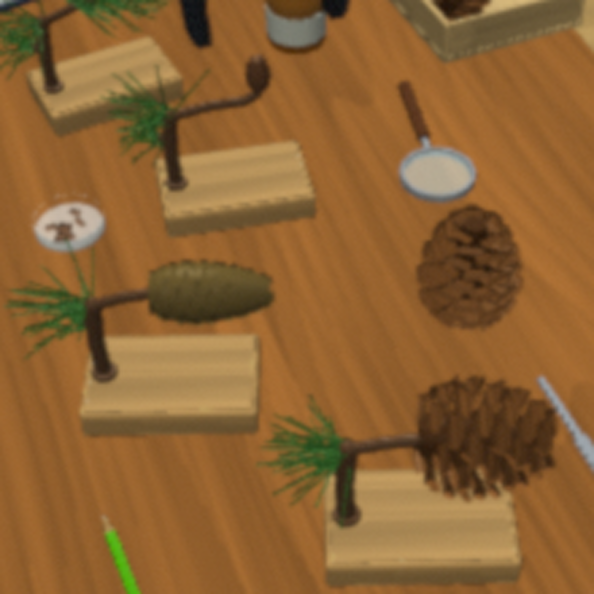

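The crops confirm the three: the conelet is a small egg at the twig end, the closed cone is slim and greenish, and the ripe cone is wide, brown and mounted on pale wood. Next I triangulate them.

```bash
python3 - <<'E'
from h import *
S=load('scene0');D=load('side0')
print('conelet',tri((S,399.7,260),(D,300.2,167.8)))
print('closed tip',tri((S,317.6,220.9),(D,305.7,248.1)))
print('ripe c',tri((S,240.3,227.6),(D,385,301.9)))
for n,u,v,z in(('closed mid',283.1,247.8,.112),('closed stalk',260.2,247.8,.112),('closed tip',305.7,248.1,.112),('ripe mid',385,301.9,.11),('ripe stalk',362.4,303,.11),('ripe tip',409.8,299.3,.11),('conelet',300.2,167.8,.133),('stub con',270,185,.107),('stub closed',240,253,.107),('stub ripe',333,306,.107),('needle stub',222,150,.107)): print(n,atz(D,u,v,z).round(3))
from scipy.spatial.transform import Rotation as R
print(R.from_quat(manip.get_obs()['orientation']).as_matrix().round(3))
E
```

```text
conelet [0.56820785 0.08780006 0.12841849]
closed tip [ 0.5037107  -0.13055635  0.10885805]
ripe c [ 0.58806942 -0.29821798  0.10775583]
closed mid [ 0.464 -0.119  0.112]
closed stalk [ 0.424 -0.104  0.112]
closed tip [ 0.504 -0.135  0.112]
ripe mid [ 0.589 -0.302  0.11 ]
ripe stalk [ 0.552 -0.291  0.11 ]
ripe tip [ 0.631 -0.312  0.11 ]
conelet [0.567 0.08  0.133]
stub con [0.496 0.078 0.107]
stub closed [ 0.385 -0.099  0.107]
stub ripe [ 0.504 -0.277  0.107]
needle stub [0.426 0.247 0.107]
[[-0.     1.    -0.001]
 [ 1.     0.     0.   ]
 [ 0.    -0.001 -1.   ]]
```

Tool x is world +y, tool y is world +x and tool z is down. I close the fingers and go above the conelet.

Request:
{"fn": "drive_tool", "kwargs": {
  "targets": [
    {"hand":0,"dx":20,"dy":4,"dz":8,"turn":0},
    {"hand":0,"dx":45,"dy":9,"dz":18,"turn":0},
    {"hand":0,"dx":70,"dy":14,"dz":30,"turn":0},
    {"hand":0,"dx":86,"dy":18,"dz":45,"turn":0},
    {"hand":0,"dx":86,"dy":18,"dz":55,"turn":0},
    {"hand":0,"dx":86,"dy":18,"dz":60,"turn":0},
    {"hand":0,"dx":86,"dy":18,"dz":60,"turn":0},
    {"hand":0,"dx":86,"dy":18,"dz":60,"turn":0}
  ],
  "force": 5
}}

```text
clock: 1.15
position: [0.5682, 0.0855, 0.1792]
orientation: [0.707, 0.707, 0.0, 0.0]
ft_force: [-0.5, -0.1, -0.8]
finger_gap: 0.0101
```

```bash
python3 - <<'E'
from h import *
D=shot('side','side1');S=shot('scene','scene1')
s=manip.get_obs();p=s['position'];print(p,s['ft_force'],s['finger_gap'],s['clock'],proj(D,p),proj(S,p))
W=[]
for c,q in((D,p),(S,p)):
    u,v=proj(c,q).astype(int); W.append(cv2.resize(c['pixels'][v-55:v+55,u-70:u+70,::-1],(400,314),interpolation=2))
cv2.imwrite('pics/c1.png',np.hstack(W))
E
```

```text
[0.56813378 0.08570119 0.17917535] [ 0.23874319 -0.48128797 -0.09430609] 0.0021929551716434155 1.25 [298.96184164 148.59703253] [400.79608867 245.23191917]
```

View pics/c1.png

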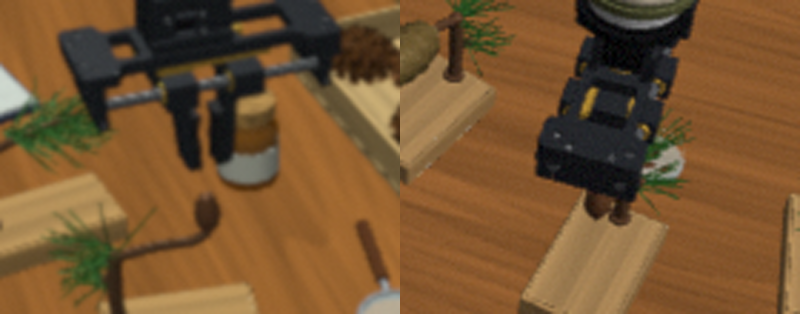

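The closed fingertips sit right above the conelet. Next is a slow descent, with touch expected at z≈0.147.

Request:
{"fn": "drive_tool", "kwargs": {
  "targets": [
    {"hand":0,"dx":0,"dy":0,"dz":10,"turn":0},
    {"hand":0,"dx":0,"dy":0,"dz":18,"turn":0},
    {"hand":0,"dx":0,"dy":0,"dz":25,"turn":0},
    {"hand":0,"dx":0,"dy":0,"dz":29,"turn":0},
    {"hand":0,"dx":0,"dy":0,"dz":32,"turn":0},
    {"hand":0,"dx":0,"dy":0,"dz":35,"turn":0},
    {"hand":0,"dx":0,"dy":0,"dz":37,"turn":0},
    {"hand":0,"dx":0,"dy":0,"dz":37,"turn":0}
  ]
}}

```text
clock: 2.25
position: [0.5684, 0.086, 0.142]
orientation: [0.707, 0.707, 0.0, 0.0]
ft_force: [1.8, 0.2, 2.3]
finger_gap: 0.0005
```

```bash
cat > look.py <<'E'
from h import *
import sys
t=sys.argv[1];F=[]
for i in range(5):
    D=shot('side','d'+t);F.append(manip.get_obs()['ft_force'])
S=shot('scene','s'+t);s=manip.get_obs();p=s['position'];F.append(s['ft_force'])
print(p.round(4),s['finger_gap'],s['clock'],'F',np.mean(F,0).round(2),np.std(F,0).round(2),proj(D,p).round(1))
W=[]
for c in(D,S):
    u,v=proj(c,p).astype(int); W.append(cv2.resize(c['pixels'][v-55:v+55,u-70:u+70,::-1],(400,314),interpolation=2))
cv2.imwrite(f'pics/c{t}.png',np.hstack(W))
E
python3 look.py 2
```

```text
[0.5681 0.086  0.1419] 0.0003053715639468884 2.55 F [ 2.67 -0.6   2.75] [0.38 0.3  0.27] [299.6 162.8]
```

View pics/c2.png

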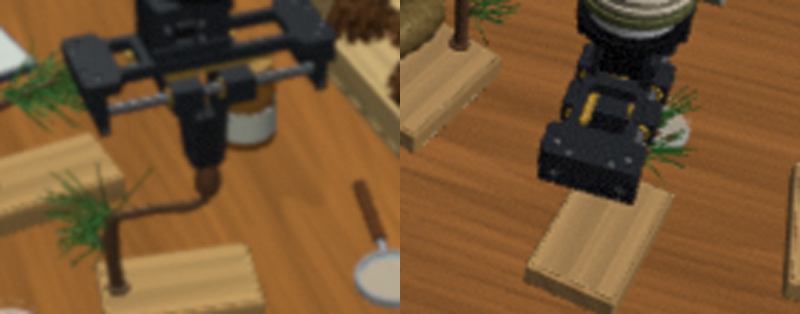

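The conelet is touched, with about 2.7 N up and clear contact in the image. I lift straight up and go above the closed cone.

Request:
{"fn": "drive_tool", "kwargs": {
  "targets": [
    {"hand":0,"dx":0,"dy":0,"dz":-8,"turn":0},
    {"hand":0,"dx":0,"dy":0,"dz":-25,"turn":0},
    {"hand":0,"dx":0,"dy":0,"dz":-42,"turn":0},
    {"hand":0,"dx":-40,"dy":-22,"dz":-48,"turn":0},
    {"hand":0,"dx":-90,"dy":-50,"dz":-48,"turn":0},
    {"hand":0,"dx":-140,"dy":-78,"dz":-48,"turn":0},
    {"hand":0,"dx":-185,"dy":-103,"dz":-40,"turn":0},
    {"hand":0,"dx":-203,"dy":-113,"dz":-28,"turn":0}
  ]
}}

```text
clock: 3.55
position: [0.4535, -0.1186, 0.1699]
orientation: [0.708, 0.706, -0.0, -0.0]
ft_force: [0.8, 0.4, 0.3]
finger_gap: 0.0007
```

Request:
{"fn": "drive_tool", "kwargs": {
  "targets": [
    {"hand":0,"dx":0,"dy":0,"dz":0,"turn":0},
    {"hand":0,"dx":0,"dy":0,"dz":0,"turn":0},
    {"hand":0,"dx":0,"dy":0,"dz":0,"turn":0}
  ]
}}

```text
clock: 3.92
position: [0.4554, -0.1162, 0.1701]
orientation: [0.707, 0.708, 0.0, 0.0]
ft_force: [-0.6, 0.1, -0.4]
finger_gap: 0.0006
```

```bash
python3 look.py 3; python3 - <<'E'
from h import *
# did the conelet mount move? compare before/after around it
a=load('side0')['pixels'].astype(int);b=load('d3')['pixels'].astype(int)
d=np.abs(a-b).sum(2)[185:235,262:325];print('diff px',(d>60).sum())
g=lambda x:np.float32(cv2.cvtColor(x['pixels'],cv2.COLOR_RGB2GRAY)[175:230,255:325])
print(cv2.phaseCorrelate(g(load('side0')),g(load('d3'))))
E
```

```text
[ 0.4551 -0.1168  0.1698] 0.0007833881445601235 4.225 F [ 0.04 -0.27 -0.49] [0.49 0.46 0.31] [275.9 226. ]
diff px 1364
((0.9884336944813583, 1.5181829023113167), 0.07520127031538222)
```

View pics/c3.png

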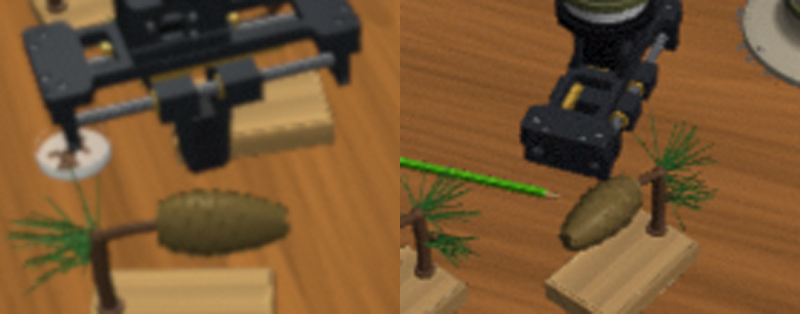

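The fingers are above the closed cone near its thickest part. I descend gently.

Request:
{"fn": "drive_tool", "kwargs": {
  "targets": [
    {"hand":0,"dx":0,"dy":0,"dz":10,"turn":0},
    {"hand":0,"dx":0,"dy":0,"dz":20,"turn":0},
    {"hand":0,"dx":0,"dy":0,"dz":28,"turn":0},
    {"hand":0,"dx":0,"dy":0,"dz":33,"turn":0},
    {"hand":0,"dx":0,"dy":0,"dz":36,"turn":0},
    {"hand":0,"dx":0,"dy":0,"dz":38,"turn":0},
    {"hand":0,"dx":0,"dy":0,"dz":39,"turn":0},
    {"hand":0,"dx":0,"dy":0,"dz":39,"turn":0}
  ]
}}

```text
clock: 5.22
position: [0.4552, -0.1171, 0.131]
orientation: [0.707, 0.707, 0.0, 0.0]
ft_force: [1.5, -0.6, 1.7]
finger_gap: 0.0006
```

```bash
python3 look.py 4
```

```text
[ 0.4551 -0.117   0.1309] 0.0003454676056636385 5.525 F [ 1.19 -0.24  1.93] [0.38 0.63 0.47] [277.4 241.2]
```

The closed cone is touched at about 2 N. I lift and go above the ripe cone.

Request:
{"fn": "drive_tool", "kwargs": {
  "targets": [
    {"hand":0,"dx":0,"dy":0,"dz":-8,"turn":0},
    {"hand":0,"dx":0,"dy":0,"dz":-25,"turn":0},
    {"hand":0,"dx":0,"dy":0,"dz":-45,"turn":0},
    {"hand":0,"dx":-20,"dy":14,"dz":-62,"turn":0},
    {"hand":0,"dx":-65,"dy":45,"dz":-68,"turn":0},
    {"hand":0,"dx":-115,"dy":80,"dz":-68,"turn":0},
    {"hand":0,"dx":-160,"dy":111,"dz":-64,"turn":0},
    {"hand":0,"dx":-182,"dy":126,"dz":-56,"turn":0}
  ]
}}

```text
clock: 6.52
position: [0.5816, -0.301, 0.1863]
orientation: [0.708, 0.707, -0.0, -0.0]
ft_force: [0.3, 0.8, -0.0]
finger_gap: 0.0002
```

Request:
{"fn": "drive_tool", "kwargs": {
  "targets": [
    {"hand":0,"dx":0,"dy":0,"dz":0,"turn":0},
    {"hand":0,"dx":0,"dy":0,"dz":0,"turn":0},
    {"hand":0,"dx":0,"dy":0,"dz":0,"turn":0}
  ]
}}

```text
clock: 6.9
position: [0.5807, -0.298, 0.1877]
orientation: [0.707, 0.707, 0.0, 0.0]
ft_force: [-0.3, 0.1, -0.5]
finger_gap: 0.0003
```

```bash
python3 look.py 5; python3 - <<'E'
from h import *
g=lambda x,r:np.float32(cv2.cvtColor(x['pixels'],cv2.COLOR_RGB2GRAY)[r[0]:r[1],r[2]:r[3]])
for t,r in(('closed',(230,305,205,310)),('conelet',(160,225,240,325))):
    a,b=g(load('side0'),r),g(load('d5'),r);print(t,cv2.phaseCorrelate(a,b),(abs(a-b)>30).sum())
E
```

```text
[ 0.5809 -0.2988  0.187 ] 0.0007100229135594092 7.2 F [-0.03  0.02 -0.05] [0.41 0.32 0.28] [383.7 272.2]
closed ((0.01906321795323862, 0.5464251249129148), 0.9681536582664207) 0
conelet ((-0.032704409137586765, 0.09972624306752209), 0.8723448096969981) 60
```

View pics/d5.png

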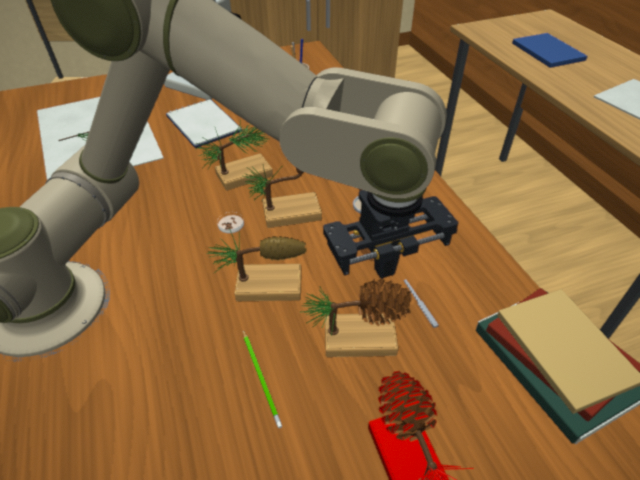

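Neither mount has moved, and the fingertips at (387,272) are above the ripe cone at (385,300). Now the final gentle descent.

Request:
{"fn": "drive_tool", "kwargs": {
  "targets": [
    {"hand":0,"dx":0,"dy":0,"dz":10,"turn":0},
    {"hand":0,"dx":0,"dy":0,"dz":20,"turn":0},
    {"hand":0,"dx":0,"dy":0,"dz":28,"turn":0},
    {"hand":0,"dx":0,"dy":0,"dz":34,"turn":0},
    {"hand":0,"dx":0,"dy":0,"dz":37,"turn":0},
    {"hand":0,"dx":0,"dy":0,"dz":39,"turn":0},
    {"hand":0,"dx":0,"dy":0,"dz":41,"turn":0},
    {"hand":0,"dx":0,"dy":0,"dz":41,"turn":0}
  ]
}}

```text
clock: 8.2
position: [0.5812, -0.2991, 0.146]
orientation: [0.707, 0.707, 0.0, 0.0]
ft_force: [1.4, -0.7, 1.4]
finger_gap: 0.0004
```

```bash
python3 look.py 6
```

```text
[ 0.5811 -0.2991  0.146 ] 0.0005097005160955568 8.5 F [ 1.35 -0.69  1.52] [0.38 0.29 0.53] [381.7 288.5]
```

View pics/c6.png

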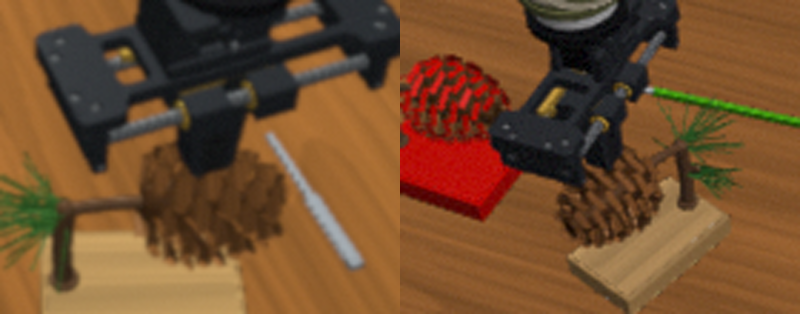

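The fingertips rest on top of the ripe cone at about 1.5 N, clear of the red look-alike. I hand in.

```bash
python3 - <<'E'
from h import *
g=lambda x,r:np.float32(cv2.cvtColor(x['pixels'],cv2.COLOR_RGB2GRAY)[r[0]:r[1],r[2]:r[3]])
r=(325,360,318,400);a,b=g(load('side0'),r),g(load('d6'),r);print(cv2.phaseCorrelate(a,b),(abs(a-b)>30).sum())
print(manip.sign_off())
E
```

```text
((0.0026644027465252407, 0.06064574666008227), 0.9948149357312991) 6
the job is handed in; nothing more can be done
None
```

I touched the three cones in the order asked, conelet, closed cone, then ripe cone, and handed the job in at about 8.5 s with the closed fingertips still resting on the ripe cone.

| Cone | Upward force on the fingertips | Sideways force |
|---|---|---|
| Conelet | about 2.8 N | about 2.7 N |
| Closed cone | about 1.9 N | about 1.2 N |
| Ripe cone (still in contact) | about 1.5 N | about 1.5 N |

- **Forces:** All readings were far below the 12 N breaking force. The sensor noise is about 0.4 N. The sideways force was not explained.
- **Mounts:** Comparing the side images before and after, none of the three cone mounts shifted visibly. The closed-cone match gave 0.5 px, but no pixel changed noticeably.
- **Not fully checked:** The arm partly hid the conelet's tip in the last full side view, so I did not confirm by image that it sprang back. An earlier conelet comparison was useless because the gripper blocked the view. I made no before/after image comparison of the needle mount and loose bench items. The arm passed above them, and nothing looked out of place in the last full side view.

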